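Set out the specimens on the photo mat

ROBOT

A 6-joint arm with a two-finger parallel gripper is mounted at the origin on the work surface; the furniture and walls round the work are solid. World frame = base frame: x ahead of the robot, y to its left, z up, the work surface at z = 0. Lengths are in m, angles in rad, forces in N, time in s.
With the tool pointing down it reaches from about 0.25 to 0.775 m from the base axis. Payload 4 kg.
Tool frame: the origin (TCP) lies between the finger pads; the fingertips stand 14 mm ahead of it and the grasp point (between the pads) lies 5 mm behind it; z points along the fingers, y is the line along which they close (so a half turn about z gives the same grasp; the last joint's range is limited). The gripper opens to 94 mm and grips with 3 to 60 N. Pads are 16 mm wide; open, the fingers measure 119 mm over their backs; the gripper's body (75 mm by 177 mm) begins 78 mm behind the grasp point.
Start: joints at [-1.424, 0.087, 1.371, -0, 1.684, -0.103], TCP at [0.136, -0.533, 0.22] pointing down, gripper open.
Joint ranges: [-3.1, 3.1], [-0.76, 2.03], [0.27, 2.55], [-1.08, 4.22], [0.17, 2.65], [-2.57, 2.57]. Speed limits (rad/s): [2.79, 2.79, 3.14, 3.14, 3.14, 3.14].

INTERFACE

Orientations are given as [roll, pitch, yaw] about the fixed x, y, z axes, in that order (R = Rz(yaw) Ry(pitch) Rx(roll)).
In Python, from bench import robot, snapshot gives the robot as it stands.
- The arm moves only by the tool carry_out, never from a script. Its argument "motion" is text: rows parted by semicolons, each of 4 numbers parted by spaces: the shift along the tool's x, y, z each as a share of 0.15 m, from -1 to 1, then the turn about the tool's z as a share of 180 degrees, from -1 to 1. A call has exactly 8 rows; each row is the pose to reach, as a shift and turn from the pose commanded when the call began, along the tool's axes at that moment, turning the shorter way round; what a row does not reach only later rows make up. A row lasts 1/10 s, in which the tool goes at most 50 mm and 8.59 degrees, less where a joint would pass 70% of its speed; a pose out of reach is approached as far as the arm can. A call with a number of a shift or a turn outside -1 to 1 is refused whole. A call with a gripper value outside its range is refused whole. "grip" is the opening, from -1 (shut) to 1 (fully open), set as the call begins (left out, the last holds). The fingers move at their own pace and stop on an object; the grip force is fixed at half the most. Time passes only in rows, so rows that repeat a pose let the fingers close, or fill a call up. It gives the time, the measured TCP pose, the force, the opening and the grip force at its end, in the units of the state.
- robot.get_obs(): the state, without advancing time (a new reading comes with each control period).
- snapshot(name): name is "scene" or "side" or "wrist"; returns a dict with "image" (400x640x3 uint8, red, green, blue), "fx", "fy", "cx", "cy" (pixels), "pose" (4x4, takes a point from camera to world coordinates); the wrist camera has in their place "hand_eye" (4x4, takes a point from camera to tool coordinates, whose origin is the TCP and whose axes are the flange's). Camera axes: x right, y up, looking along -z (the intrinsics and any distortion apply to the point x, -y, -z); pixel columns grow to the right and rows downward; lengths in m; the calibration is good to about 2 mm. A picture is of the moment at which its call begins: read the wrist's pose just before it. There is no depth.
- robot.close_job(): hands the job in; it is judged then, once.
The state is a dict: "time": time; "joint_positions": joint angles; "qvel": joint speeds; "joint_torque": joint torques, N m; "tool_pos": TCP position; "ee_rot": TCP orientation; "wrist_force": force on the tool from outside, world axes, zero at the start; "wrist_torque": the same for the moment, N m; "width": finger opening in m; "finger_force": force on a finger pad.
Only numpy, scipy, OpenCV 4.12 (cv2) and the standard library are available. Lean on these libraries where they do the work, as an engineer would, in place of code of your own. Each camera call takes 0.05 s, during which the arm holds its last target. There are 200 camera calls.

TASK

Set out the specimens on the grey photo mat: lay the red box on its cross, long side parallel to the scale strip. Seen from the strip, lay the steel block in front of the box, centred and parallel, and stand the red-capped vial left and the white-capped vial right of it, level with its middle, these three on the mat and each about 3 cm clear of the box. Also stand the black-capped jar in the middle of the box's top. Keep jar and vials upright throughout and leave the eraser where it is.

Things in the scene. Friction and masses are not known exactly. Their poses are not given: they have to be found in the camera images.
- mat_cross (a point): Fixed grey photo mat, 2 mm thick, a chequered black-and-white scale strip printed along its near edge (its front). This point is its white cross, on the top face. Axes: x from the strip to the back, y to the left seen from the strip, z up; turned within 0.2 rad of the world. The mat reaches 90 mm to the front of the cross, 55 to the back, 110 to each side. The purple notebook is another thing.
- red_box_center (a point): Closed red card box, 40 (x) x 62 (y) x 20 mm (height), solid, the flat top carries other things; loose, 0.06 to 0.09 kg. This point is its centre, 10 mm above its underside; y is its long side; its z axis points up.
- jar_center (a point): Wide round specimen jar with a black cap, 42 mm in diameter, 54 mm high, standing, loose. This point is its centre, 27 mm above its underside; its z axis points up.
- red_vial_center (a point): Slim round specimen vial with a red cap, 26 mm in diameter, 52 mm high, standing, loose. This point is its centre, 26 mm above its underside; its z axis points up.
- white_vial_center (a point): Slim round specimen vial with a white cap, 23 mm in diameter, 60 mm high, standing, loose. This point is its centre, 30 mm above its underside; its z axis points up.
- steel_block_center (a point): Bare grey steel check block, 22 (x) x 56 (y) x 13 mm (height), lying flat, loose, 0.10 to 0.17 kg. This point is its centre, 6.5 mm above its underside; y is its long side; its z axis points up.
- eraser_center (a point): Blue-sleeved white eraser, 21 (x) x 52 (y) x 13 mm, a loose bystander that lies among the things and is to be left alone. This point is its centre, 6.5 mm above its underside; y is its long side.
There are look-alikes about, which are no part of the job. Leave any blue or turquoise look-alike of the part that bears red_vial_center alone.

How it is judged:
At the end, for the whole second after the job is handed in: Box within 12 mm of the cross, within 0.18 rad of the strip; jar within 10 mm of its middle; red vial left, white right, block in front (0.2 rad), centres 74, 73 and 61 mm from the box's within 13 mm and 22 mm sideways of the cross; all on mat or box, tilt under 0.15 rad, at rest (horizontal distance between red_box_center and mat_cross below 0.012 m and height (world z) of red_box_center between 0.008 and 0.016 m and angle between the y axis of red_box_center and the y axis of mat_cross, either way round below 0.18 rad and angle between each of red_box_center, jar_center, red_vial_center, white_vial_center, steel_block_center's own z axis and vertical below 0.15 rad and horizontal distance between jar_center and red_box_center below 0.01 m and height (world z) of jar_center between 0.045 and 0.054 m and horizontal distance between red_vial_center and red_box_center between 0.06 and 0.088 m and x of red_vial_center in the frame of mat_cross between -0.022 and 0.022 m and y of red_vial_center in the frame of mat_cross above 0.04 m and height (world z) of red_vial_center between 0.024 and 0.032 m and horizontal distance between white_vial_center and red_box_center between 0.059 and 0.087 m and x of white_vial_center in the frame of mat_cross between -0.022 and 0.022 m and y of white_vial_center in the frame of mat_cross below -0.04 m and height (world z) of white_vial_center between 0.028 and 0.036 m and horizontal distance between steel_block_center and red_box_center between 0.047 and 0.075 m and y of steel_block_center in the frame of mat_cross between -0.022 and 0.022 m and x of steel_block_center in the frame of mat_cross below -0.03 m and height (world z) of steel_block_center between 0.005 and 0.013 m and angle between the y axis of steel_block_center and the y axis of mat_cross, either way round below 0.2 rad and linear speed of each of red_box, jar, red_vial, white_vial, steel_block below 0.01 m/s); the robot touches nothing.
It fails at once if the jar or a vial is tipped by more than 0.6 rad (angle between any of jar_center, red_vial_center, white_vial_center's own z axis and vertical above 0.6 rad).
It fails at once if the eraser is moved by more than 20 mm (distance of eraser_center from where it was at the start of the episode above 0.02 m).
It also fails if it takes over 115 s, if anything falls off the work surface, if the arm or the gripper's body presses on something with over 40 N, if the wrist force passes 120 N, or if a joint passes its speed limit or range.

## Working session

There is one attempt and no reset: what is moved stays moved. The work goes in short steps, Python scripts to look and compute and a tool call to move; the robot and the scene stay as the last step left them, time stands still between calls to the robot, and variables do not carry over. Pictures are saved under pics/ and viewed, at most 14 in all, crops included, and the job is handed in when it is done.

Besides the shell and the picture viewer there is one more tool, called after ">>>" as name(argument=value, ...), one argument or row to a line, values as JSON. carry_out: Moves the arm, as the interface text tells. Shift numbers are shares of 0.15 m and turn numbers shares of 180 degrees, none past 1 either way. Its arguments: {"type":"object","properties":{"motion":{"type":"string"},"grip":{"type":"number"}},"required":["motion"]}

```bash
ls; mkdir -p pics; cat > h.py <<'E'
import sys; sys.path.insert(0,'.')
from bench import robot, snapshot
import numpy as np, cv2
from scipy.spatial.transform import Rotation as R
def cam(n):
    o=robot.get_obs(); s=snapshot(n)
    if n=='wrist':
        T=np.eye(4);T[:3,:3]=R.from_euler('xyz',o['ee_rot']).as_matrix();T[:3,3]=o['tool_pos']
        s['pose']=T@np.array(s['hand_eye'])
    s['pose']=np.array(s['pose']);return s
def save(s,name): cv2.imwrite('pics/'+name+'.png',s['image'][:,:,::-1])
def ray(s,u,v,z):
    d=np.array([(u-s['cx'])/s['fx'],-(v-s['cy'])/s['fy'],-1]); d=s['pose'][:3,:3]@d; o=s['pose'][:3,3]
    return (o+d*(z-o[2])/d[2])[:2]
def proj(s,p):
    q=s['pose'][:3,:3].T@(np.array(p)-s['pose'][:3,3]); return s['cx']+s['fx']*q[0]/-q[2], s['cy']-s['fy']*q[1]/-q[2]
E
python3 - <<'E'
from h import *
print(robot.get_obs())
for n in ['scene','side','wrist']:
    s=cam(n); save(s,n+'0'); print(n,{k:(np.round(v,3).tolist() if k!='image' else 0) for k,v in s.items()})
E
```

```text
pics
{'time': 0.0, 'joint_positions': array([-1.42413713e+00,  8.79303929e-02,  1.37221166e+00, -1.47564391e-05,
        1.68363461e+00, -1.03086981e-01]), 'qvel': array([-0.0009913 , -0.0006437 ,  0.00047779,  0.00198265, -0.00187449,
        0.00104369]), 'joint_torque': array([-1.68156203e-03, -3.40180600e+01, -3.02431583e+01,  7.16544525e-02,
        3.28214758e-02, -1.52534062e-04]), 'tool_pos': array([ 0.13585823, -0.53242022,  0.21833923]), 'ee_rot': array([-3.13941873e+00, -2.10156078e-04,  2.49744302e-01]), 'wrist_force': array([ 0.00139147, -0.03150893,  0.21464305]), 'wrist_torque': array([-0.00127977,  0.0033376 , -0.00441225]), 'finger_force': 0.0, 'width': 0.09406738292978405}
scene {'image': 0, 'fx': 391.923, 'fy': 391.923, 'cx': 322.075, 'cy': 196.716, 'pose': [[0.757, 0.355, -0.548, 0.014], [-0.653, 0.384, -0.653, -0.533], [-0.021, 0.853, 0.522, 0.509], [0.0, 0.0, 0.0, 1.0]]}
side {'image': 0, 'fx': 392.458, 'fy': 392.458, 'cx': 314.624, 'cy': 194.974, 'pose': [[-0.957, 0.185, -0.223, 0.298], [-0.289, -0.556, 0.78, 0.692], [0.02, 0.811, 0.585, 0.558], [0.0, 0.0, 0.0, 1.0]]}
wrist {'image': 0, 'fx': 278.912, 'fy': 278.912, 'cx': 320.668, 'cy': 199.038, 'hand_eye': [[-0.001, 0.971, 0.24, 0.069], [1.0, 0.001, 0.0, -0.0], [-0.0, 0.24, -0.971, -0.166], [0.0, 0.0, 0.0, 1.0]], 'pose': [[0.246, 0.941, 0.233, 0.203], [-0.969, 0.239, 0.057, -0.515], [-0.002, -0.24, 0.971, 0.385], [0.0, 0.0, 0.0, 1.0]]}
```

View pics/scene0.png

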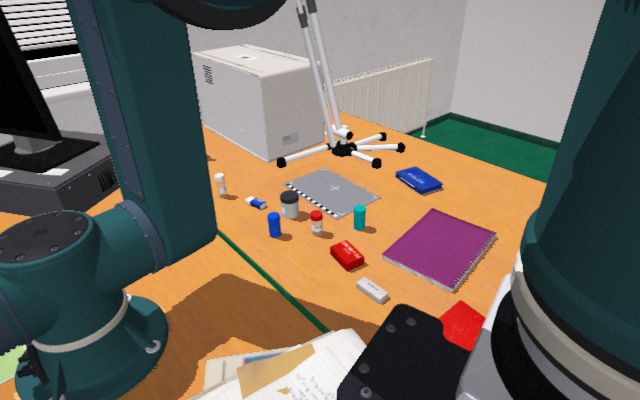

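View pics/side0.png

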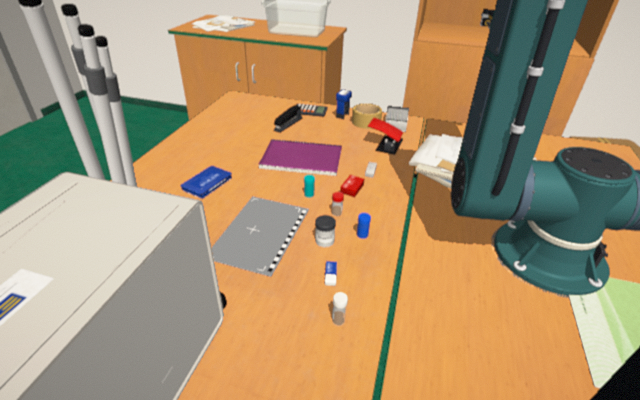

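Scene: the mat cross is at (335,188), the jar at (289,205), the red-capped vial at (317,223) and the white-capped vial at (221,185). The red box is at (347,254) and the eraser at (256,202).

Possible mix-ups:
- **Red vial:** the blue (274,224) and turquoise (360,217) vials.
- **Red box:** the red thing at (462,325) and the blue box at (418,180).
- **Steel block:** the grey bar at (373,290) or the eraser.

I'll check these choices in one close crop and measure at the same time.

```bash
python3 - <<'E'
from h import *
a=cam('scene');b=cam('side')
A=cv2.resize(a['image'][150:320,200:400],None,fx=3,fy=3,interpolation=cv2.INTER_CUBIC)
cv2.imwrite('pics/c1.png',A[:,:,::-1])
B=cv2.resize(b['image'][150:330,205:405],None,fx=3,fy=3,interpolation=cv2.INTER_CUBIC)
cv2.imwrite('pics/c2.png',B[:,:,::-1])
pts={'cross':((335,188),(253,229),.002),'box':((347,251),(352,184),.02),'steel':((373,288),(371,168),.013),'jar':((289,197),(325,223),.054),'red':((317,215),(337,197),.052),'white':((220,176),(340,297),.06),'eraser':((256,202),(331,270),.013),'blue':((274,214),(364,215),.052),'turq':((360,208),(309,178),.052)}
for k,(p,q,z) in pts.items(): print(k,ray(a,*p,z).round(3),ray(b,*q,z).round(3))
E
```

```text
cross [0.599 0.111] [0.6   0.113]
box [ 0.431 -0.107] [ 0.43  -0.098]
steel [ 0.401 -0.204] [ 0.4   -0.198]
jar [0.437 0.085] [0.443 0.105]
red [ 0.439 -0.009] [0.443 0.009]
white [0.366 0.27 ] [0.369 0.282]
eraser [0.403 0.177] [0.407 0.187]
blue [0.375 0.055] [0.374 0.053]
turq [ 0.523 -0.051] [ 0.524 -0.043]
```

View pics/c1.png

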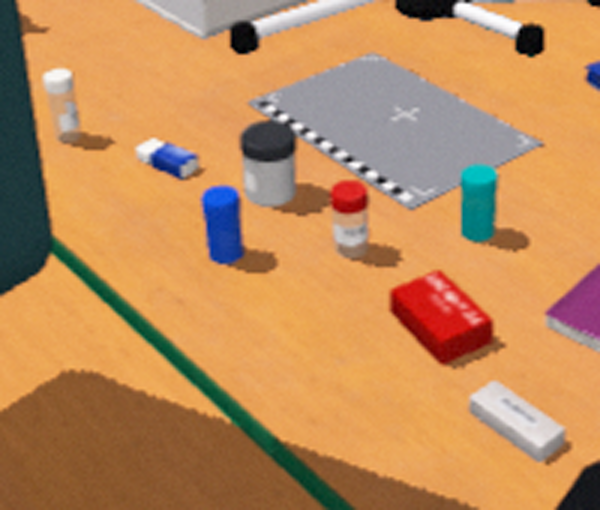

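View pics/c2.png

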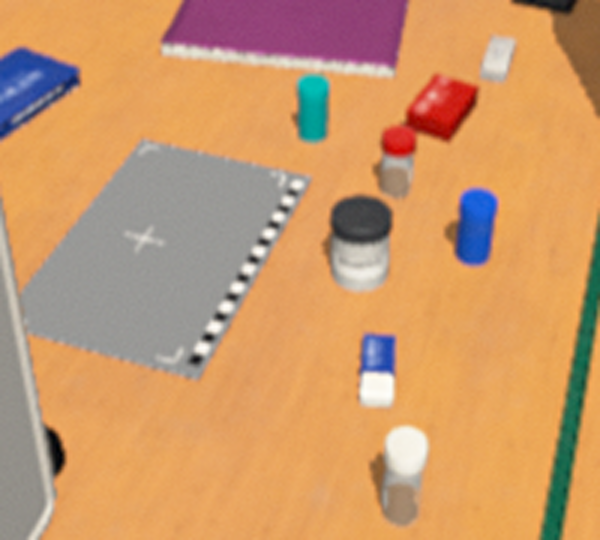

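The crops show the red box with white print, and a bare grey bar with engraved text, which is the steel block. The red-capped clear vial is distinct from the solid blue and turquoise ones. Next I refine the positions and yaws.

```bash
cat >> h.py <<'E'
def st():
    o=robot.get_obs(); print('t',round(o['time'],1),'p',o['tool_pos'].round(4),'rot',o['ee_rot'].round(3),'w',round(o['width'],4),'ff',round(o['finger_force'],1),'j',o['joint_positions'].round(2)); return o
def go(x,y,z,yaw,o=None):
    o=o or robot.get_obs(); M=R.from_euler('xyz',o['ee_rot']).as_matrix(); w=o['ee_rot'][2]
    c=np.array([[np.cos(w),np.sin(w),0],[np.sin(w),-np.cos(w),0],[0,0,-1]])
    d=c.T@(np.array([x,y,z])-o['tool_pos'])/.15; t=(-(yaw-w)+np.pi/2)%np.pi-np.pi/2
    print('shares',d.round(3),'turn',round(t/np.pi,3))
E
python3 - <<'E'
from h import *
a=cam('scene');b=cam('side')
for k,p,q,z in [('jar',(289.3,194.3),(325.7,220.7),.054),('red',(316.7,212.3),(337.7,195),.052),('white',(219.7,174.7),(340.3,295.7),.06)]:
    print(k,ray(a,*p,z).round(3),ray(b,*q,z).round(3))
def c(n,P,z):
    Q=np.array([ray(a,*p,z) for p in P]);print(n,Q.round(3).tolist(),Q.mean(0).round(3)); return Q
c('mat FL FR BR BL',[(284,184),(337.3,219),(381,197.7),(324.3,168.3)],.002)
c('box',[(330.7,246.7),(345.7,240.3),(364,257.3),(348.7,264.3)],.02)
c('steel',[(357.3,279.3),(364,277.3),(388.3,293.3),(381.7,298.3)],.013)
print('cabinet',ray(a,270,157,0),'legs',ray(a,282,163,.0),ray(a,376,164,.0),'leg top',ray(a,343,150,0.02))
go(.40,-.15,.22,1.57)
E
```

```text
jar [0.444 0.094] [0.444 0.098]
red [ 0.445 -0.001] [0.443 0.002]
white [0.369 0.277] [0.369 0.279]
mat FL FR BR BL [[0.515, 0.218], [0.509, 0.005], [0.65, -0.0], [0.651, 0.213]] [0.581 0.109]
box [[0.417, -0.076], [0.453, -0.081], [0.442, -0.142], [0.407, -0.137]] [ 0.43  -0.109]
steel [[0.396, -0.171], [0.408, -0.175], [0.411, -0.231], [0.394, -0.231]] [ 0.402 -0.202]
cabinet [0.58280796 0.38285689] legs [0.5855891  0.32528573] [0.77909671 0.13489025] leg top [0.74599383 0.23734924]
shares [ 2.337 -2.038 -0.005] turn -0.42
```

>>> carry_out(
  motion="0.98 -0.85 0 0;0.98 -0.85 0 0;0.98 -0.85 0 0;0.98 -0.85 0 0;0.98 -0.85 0 0;0.98 -0.85 0 0;0.98 -0.85 0 0;0.98 -0.85 0 0",
)

```text
time: 1.15
tool_pos: [0.2462, -0.3741, 0.2193]
ee_rot: [-3.141, 0.0, 0.248]
wrist_force: [-0.5, -0.7, 0.4]
width: 0.0944
finger_force: 0.0
```

>>> carry_out(
  motion="0.98 -0.85 0 0;0.98 -0.85 0 0;0.98 -0.85 0 0;0.98 -0.85 0 0;0.98 -0.85 0 0;0.98 -0.85 0 0;0.98 -0.85 0 0;0.98 -0.85 0 0",
)

```text
time: 1.95
tool_pos: [0.3571, -0.2147, 0.2193]
ee_rot: [3.142, 0.001, 0.246]
wrist_force: [0.9, -0.3, 0.6]
width: 0.0942
finger_force: 0.0
```

>>> carry_out(
  motion="0.38 -0.34 0 -0.1;0.38 -0.34 0 -0.2;0.38 -0.34 0 -0.3;0.38 -0.34 0 -0.37;0.38 -0.34 0 -0.37;0.38 -0.34 0 -0.37;0.38 -0.34 0 -0.37;0.38 -0.34 0 -0.37",
)

```text
time: 2.75
tool_pos: [0.3999, -0.1512, 0.2194]
ee_rot: [-3.141, 0.0, 1.414]
wrist_force: [-0.2, -0.3, 0.2]
width: 0.0945
finger_force: 0.0
```

```bash
python3 - <<'E'
from h import *
st()
s=cam('wrist'); save(s,'w1')
hsv=cv2.cvtColor(s['image'],cv2.COLOR_RGB2HSV)
m=((hsv[...,0]<6)|(hsv[...,0]>172))&(hsv[...,1]>190)&(hsv[...,2]>60)
c=sorted(cv2.findContours(m.astype(np.uint8),0,2)[0],key=cv2.contourArea)[-3:]
for k in c:
    P=np.array([ray(s,*p[0],.02) for p in k],np.float32); print(cv2.contourArea(k),cv2.boundingRect(k),cv2.minAreaRect(P))
for q in [(.43,-.109,.02),(.402,-.202,.013),(.444,0,.052),(.444,.096,.054)]: print(np.round(proj(s,q)))
E
```

```text
t 2.8 p [ 0.3999 -0.1512  0.2194] rot [-3.141  0.     1.414] w 0.0945 ff 0.0 j [-0.49 -0.19  1.64 -0.    1.7  -0.34]
7.0 (326, 317, 12, 4) ((0.38299116492271423, -0.35856884717941284), (0.004522719886153936, 0.016974398866295815), 72.75668334960938)
12.0 (349, 337, 10, 10) ((0.41116800904273987, -0.403724730014801), (0.01743573509156704, 0.012905833311378956), 89.25938415527344)
29.0 (357, 337, 12, 12) ((0.4235840141773224, -0.40859076380729675), (0.01596478931605816, 0.021461796015501022), 0.10860228538513184)
[339. 149.]
[328. 218.]
[339.  48.]
[326. -57.]
```

View pics/w1.png

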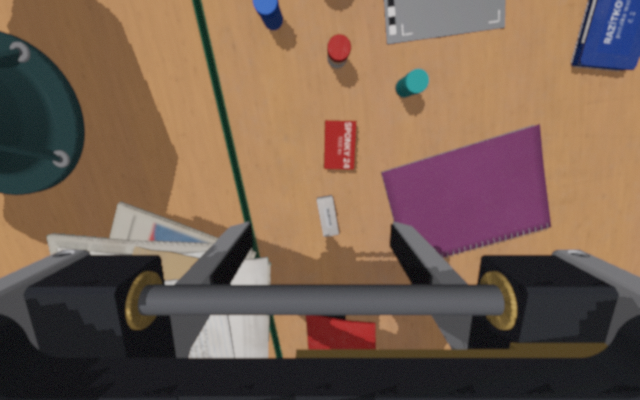

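The wrist view shows the red box at (340,145), the steel block at (328,216), the red vial cap at (339,47) and the mat corner at (500,20).

```bash
python3 - <<'E'
from h import *
o=st()
s=cam('wrist'); hsv=cv2.cvtColor(s['image'],cv2.COLOR_RGB2HSV)
roi=np.zeros((400,640),bool); roi[105:185,305:380]=1
m=((hsv[...,0]<6)|(hsv[...,0]>172))&(hsv[...,1]>150)&roi
def rect(m,z):
    c=max(cv2.findContours(m.astype(np.uint8),0,2)[0],key=cv2.contourArea)
    P=np.array([ray(s,*p[0],z) for p in c],np.float32); r=cv2.minAreaRect(P); print(cv2.boundingRect(c),np.round(r[0],4),np.round(r[1],4),r[2],'box',np.round(cv2.boxPoints(r),3).tolist()); return r
rect(cv2.morphologyEx(m.astype(np.uint8),cv2.MORPH_CLOSE,np.ones((7,7)))>0,.018)
roi[:]=0; roi[185:245,305:350]=1
rect((hsv[...,1]<70)&(hsv[...,2]>90)&roi,.012)
go(.43,-.106,.10,1.41,o)
E
```

```text
t 2.8 p [ 0.3999 -0.1511  0.2194] rot [-3.141  0.     1.417] w 0.0941 ff 0.0 j [-0.49 -0.19  1.64 -0.    1.7  -0.34]
(325, 121, 31, 49) [ 0.432  -0.1054] [0.0612 0.0388] 81.09220886230469 box [[0.40799999237060547, -0.13300000131130219], [0.44600000977516174, -0.13899999856948853], [0.4560000002384186, -0.07800000160932541], [0.4180000126361847, -0.07199999690055847]]
(316, 195, 23, 42) [ 0.4016 -0.1996] [0.0238 0.0595] 1.1641846895217896 box [[0.3889999985694885, -0.17000000178813934], [0.38999998569488525, -0.23000000417232513], [0.414000004529953, -0.2290000021457672], [0.4129999876022339, -0.17000000178813934]]
shares [0.328 0.152 0.796] turn 0.002
```

>>> carry_out(
  motion="0.15 0.08 0.2 0;0.336 0.164 0.4 0;0.336 0.164 0.6 0;0.336 0.164 0.8 0;0.336 0.164 0.9 0;0.336 0.164 0.9 0;0.336 0.164 0.9 0;0.336 0.164 0.9 0",
  grip=0.3,
)

```text
time: 3.65
tool_pos: [0.4336, -0.1046, 0.086]
ee_rot: [3.139, 0.001, 1.41]
wrist_force: [-0.3, 0.3, 0.2]
width: 0.0609
finger_force: 0.0
```

```bash
python3 - <<'E'
from h import *
o=st(); go(.432,-.105,.0165,1.416,o)
s=cam('wrist'); save(s,'w2')
E
```

```text
t 3.6 p [ 0.4336 -0.1046  0.086 ] rot [3.139e+00 1.000e-03 1.410e+00] w 0.0609 ff 0.0 j [-0.36 -0.08  1.81 -0.    1.41 -0.2 ]
shares [-0.004 -0.01   0.463] turn -0.002
```

View pics/w2.png

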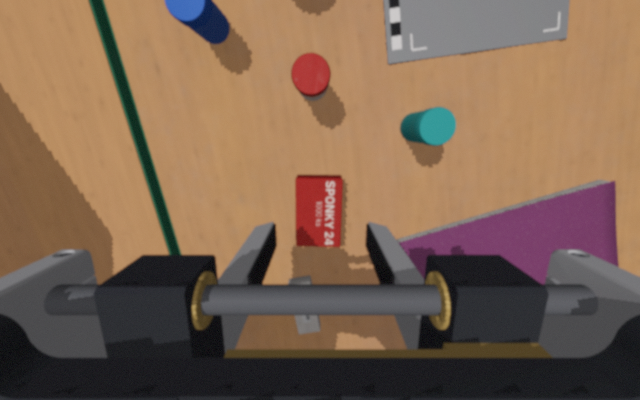

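>>> carry_out(
  motion="0 -0.01 0.2 0;0 -0.01 0.4 0;0 -0.01 0.46 0;0 -0.01 0.46 0;0 -0.01 0.46 0;0 -0.01 0.46 0;0 -0.01 0.46 0;0 -0.01 0.46 0",
)

```text
time: 4.5
tool_pos: [0.4316, -0.1037, 0.016]
ee_rot: [3.14, 0.0, 1.412]
wrist_force: [0.6, 0.4, -0.3]
width: 0.0611
finger_force: 0.0
```

>>> carry_out(
  motion="0 0 0 0;0 0 0 0;0 0 0 0;0 0 0 0;0 0 0 0;0 0 0 0;0 0 0 0;0 0 0 0",
  grip=-1,
)

```text
time: 5.3
tool_pos: [0.4312, -0.1036, 0.0155]
ee_rot: [3.142, 0.0, 1.412]
wrist_force: [-0.1, -0.1, -0.3]
width: 0.0398
finger_force: 30.0
```

>>> carry_out(
  motion="0 0 -0.2 0;0 0 -0.4 0;0 0 -0.6 0;0 0 -0.7 0;0 0 -0.7 0;0 0 -0.7 0;0 0 -0.7 0;0 0 -0.7 0",
)

```text
time: 6.1
tool_pos: [0.4302, -0.1032, 0.1188]
ee_rot: [-3.138, -0.001, 1.412]
wrist_force: [-0.6, 0.4, 0.0]
width: 0.0397
finger_force: 30.0
```

```bash
python3 - <<'E'
from h import *
o=st(); go(.56,.0,.125,1.54,o)
E
```

```text
t 6.1 p [ 0.4302 -0.1032  0.1188] rot [-3.138e+00 -1.000e-03  1.412e+00] w 0.0397 ff 30.0 j [-0.36 -0.11  1.77 -0.    1.49 -0.21]
shares [ 0.816  0.746 -0.041] turn -0.041
```

>>> carry_out(
  motion="0.2 0.2 -0.04 -0.02;0.5 0.45 -0.04 -0.04;0.8 0.74 -0.04 -0.04;0.82 0.75 -0.04 -0.04;0.82 0.75 -0.04 -0.04;0.82 0.75 -0.04 -0.04;0.82 0.75 -0.04 -0.04;0.82 0.75 -0.04 -0.04",
)

```text
time: 6.9
tool_pos: [0.5608, -0.0008, 0.1264]
ee_rot: [-3.141, 0.0, 1.536]
wrist_force: [0.6, -0.6, -1.4]
width: 0.04
finger_force: 30.0
```

```bash
python3 - <<'E'
from h import *
o=st(); s=cam('wrist'); save(s,'w3'); print(proj(s,(.6,.112,.002)))
hsv=cv2.cvtColor(s['image'],cv2.COLOR_RGB2HSV)
m=(hsv[...,1]<40)&(hsv[...,2]>70)&(hsv[...,2]<200); n,l,st_,c=cv2.connectedComponentsWithStats(m.astype(np.uint8))
for i in np.argsort(-st_[1:,4])[:3]+1: print(st_[i],c[i])
E
```

```text
t 6.9 p [ 0.5608 -0.0008  0.1264] rot [-3.141  0.     1.536] w 0.04 ff 30.0 j [-0.1   0.15  1.49 -0.    1.5  -0.07]
(np.float64(357.0605846726525), np.float64(82.93495984359303))
[  261     0   159   191 27110] [341.5072298   92.59262265]
[ 500  250  140  108 9080] [575.93678414 304.71376652]
[   0  249  113  109 6990] [ 54.25522175 305.95164521]
```

View pics/w3.png

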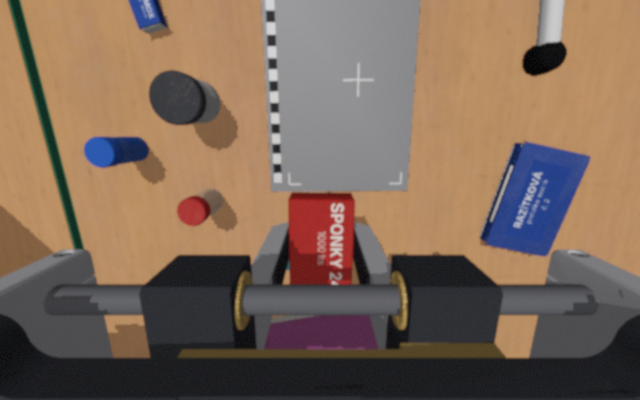

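The cross is at (358,80), the jar cap at (178,97), the red cap at (194,210) and a tripod foot at (545,58). The box is held squarely.

```bash
python3 - <<'E'
from h import *
o=st(); s=cam('wrist')
g=s['image'].astype(int).min(2); sub=g[60:100,338:380]; v,u=np.nonzero(sub>200); print('px',u.mean()+338,v.mean()+60,len(u))
cr=ray(s,u.mean()+338,v.mean()+60,.002); print('cross',cr)
for P,Q in [((272,190),(264,5)),((408,190),(420,5)),((275,191),(405,191))]:
    d=np.array(ray(s,*Q,.002))-ray(s,*P,.002); print(d, np.arctan2(d[1],d[0]))
hsv=cv2.cvtColor(s['image'],cv2.COLOR_RGB2HSV)
def cap(m,roi,z):
    r=np.zeros_like(m);x0,y0,x1,y1=roi;r[y0:y1,x0:x1]=1
    c=max(cv2.findContours((m&r).astype(np.uint8),0,2)[0],key=cv2.contourArea);P=np.array([ray(s,*p[0],z) for p in c],np.float32);print(cv2.minEnclosingCircle(P))
red=((hsv[...,0]<6)|(hsv[...,0]>172))&(hsv[...,1]>150)
cap(red,(165,185,225,235),.052)
cap(hsv[...,2]<80,(140,65,210,130),.054)
go(cr[0],cr[1]+.002,.02,np.pi/2-.03,o)
E
```

```text
t 7.0 p [ 0.561  -0.0008  0.1266] rot [-3.142  0.     1.536] w 0.0398 ff 30.0 j [-0.1   0.15  1.49 -0.    1.5  -0.07]
px nan nan 0
cross [nan nan]
[0.00614221 0.17309064] 1.5353256904113526
[0.00411422 0.17321364] 1.5470485035926298
[ 0.13858294 -0.00497209] -0.03586266795498047
((0.44671952724456787, 0.0018401409033685923), 0.014970549382269382)
((0.4506980776786804, 0.09559197723865509), 0.025618044659495354)
shares [nan nan nan] turn -0.001<stdin>:3: RuntimeWarning: Mean of empty slice.
  ret = ret.dtype.type(ret / rcount)
<stdin>:4: RuntimeWarning: Mean of empty slice.
```

>>> carry_out(
  motion="0.3 0.1 0 0;0.6 0.2 0 0;0.787 0.236 0 0;0.787 0.236 0 0;0.787 0.236 0.25 0;0.787 0.236 0.5 0;0.787 0.236 0.55 0;0.787 0.236 0.55 0",
)

```text
time: 7.8
tool_pos: [0.5994, 0.1158, 0.0424]
ee_rot: [-3.137, 0.001, 1.537]
wrist_force: [-0.8, 0.1, -1.1]
width: 0.04
finger_force: 30.0
```

```bash
python3 - <<'E'
from h import *
o=st(); go(.6005,.116,.0185,1.538,o); s=cam('side'); cv2.imwrite('pics/s2.png',cv2.resize(s['image'][130:330,150:450],None,fx=2.5,fy=2.5)[:,:,::-1])
E
```

```text
t 7.8 p [0.5994 0.1158 0.0424] rot [-3.137e+00  1.000e-03  1.537e+00] w 0.04 ff 30.0 j [ 0.1   0.32  1.46 -0.    1.37  0.13]
shares [0.002 0.007 0.159] turn -0.0
```

View pics/s2.png

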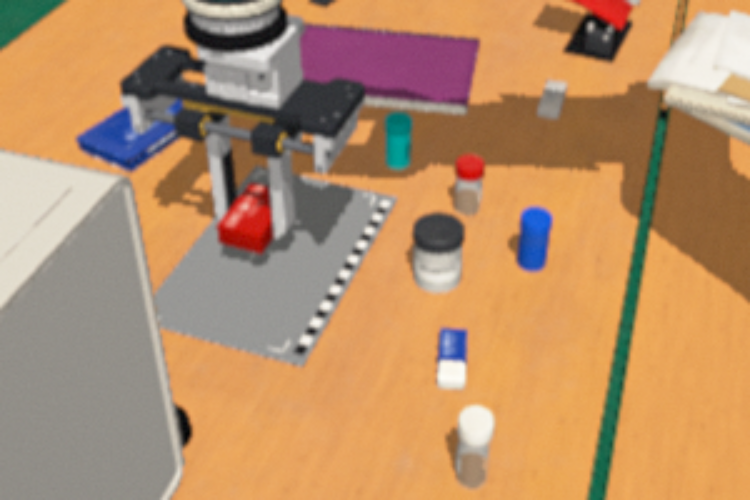

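The box is held level over the cross, so I lower it, release it and rise.

>>> carry_out(
  motion="0 0 0.05 0;0 0 0.1 0;0 0 0.14 0;0 0 0.157 0;0 0 0.157 0;0 0 0.157 0;0 0 0.157 0;0 0 0.157 0",
)

```text
time: 8.65
tool_pos: [0.6012, 0.117, 0.0207]
ee_rot: [3.141, 0.0, 1.538]
wrist_force: [0.3, -0.5, -0.5]
width: 0.0398
finger_force: 30.0
```

>>> carry_out(
  motion="0 0 0 0;0 0 0 0;0 0 0 0;0 0 0 0;0 0 0 0;0 0 -0.1 0;0 0 -0.4 0;0 0 -0.7 0",
  grip=0.3,
)

```text
time: 9.45
tool_pos: [0.6001, 0.1169, 0.1263]
ee_rot: [-3.139, 0.0, 1.538]
wrist_force: [1.2, -1.0, 1.0]
width: 0.0611
finger_force: 0.0
```

>>> carry_out(
  motion="-0.2 0 -0.2 0;-0.5 0 -0.3 0;-0.8 0 -0.4 0;-1 -0.2 -0.4 0;-1 -0.4 -0.4 0;-1 -0.4 -0.4 0;-1 -0.4 -0.4 0;-1 -0.4 -0.4 0",
)

```text
time: 10.25
tool_pos: [0.5369, -0.0307, 0.1863]
ee_rot: [3.14, 0.0, 1.538]
wrist_force: [-0.3, -0.1, -1.5]
width: 0.0611
finger_force: 0.0
```

```bash
python3 - <<'E'
from h import *
o=st(); go(.4016,-.1996,.10,1.57+.01,o); s=cam('wrist'); save(s,'w4'); print(proj(s,(.6005,.114,.022)))
hsv=cv2.cvtColor(s['image'],cv2.COLOR_RGB2HSV)
red=((hsv[...,0]<6)|(hsv[...,0]>172))&(hsv[...,1]>150)
for c in cv2.findContours(cv2.morphologyEx(red.astype(np.uint8),3,np.ones((7,7))),0,2)[0]:
    if cv2.contourArea(c)>150: print(cv2.boundingRect(c),cv2.minAreaRect(np.array([ray(s,*p[0],.021) for p in c],np.float32)))
E
```

```text
t 10.2 p [ 0.5369 -0.0307  0.1863] rot [3.14  0.    1.538] w 0.0611 ff 0.0 j [-0.16  0.07  1.46  0.    1.61 -0.13]
shares [-1.154 -0.865  0.575] turn -0.013
(np.float64(374.6877242174336), np.float64(56.7278645392546))
(223, 157, 25, 24) ((0.4358489215373993, -0.0018894579261541367), (0.029627948999404907, 0.026255885139107704), 16.29558753967285)
(356, 24, 39, 63) ((0.6006963849067688, 0.11518341302871704), (0.062097981572151184, 0.03981250151991844), 87.16996765136719)
```

>>> carry_out(
  motion="-0.3 -0.22 0 0;-0.6 -0.45 0 0;-1 -0.75 0 0;-1 -0.75 0 0;-1 -0.75 0 0;-1 -0.75 0 0;-1 -0.75 0 -0.015;-1 -0.75 0 -0.015",
)

```text
time: 11.1
tool_pos: [0.4199, -0.1761, 0.1854]
ee_rot: [3.141, -0.0, 1.587]
wrist_force: [-0.2, 0.2, -0.3]
width: 0.0608
finger_force: 0.0
```

>>> carry_out(
  motion="-0.15 -0.12 0.1 0;-0.15 -0.12 0.4 0;-0.15 -0.12 0.6 0;-0.15 -0.12 0.6 0;-0.15 -0.12 0.6 0;-0.15 -0.12 0.6 0;-0.15 -0.12 0.6 0;-0.15 -0.12 0.6 0",
)

```text
time: 11.9
tool_pos: [0.4021, -0.2004, 0.0971]
ee_rot: [3.139, 0.002, 1.585]
wrist_force: [0.2, -0.5, -0.4]
width: 0.061
finger_force: 0.0
```

```bash
python3 - <<'E'
from h import *
o=st(); go(.4016,-.1996,.0155,1.585,o)
E
```

```text
t 11.9 p [ 0.4021 -0.2004  0.0971] rot [3.139e+00 2.000e-03 1.585e+00] w 0.061 ff 0.0 j [-0.59 -0.08  1.79 -0.    1.43 -0.6 ]
shares [ 0.006 -0.003  0.544] turn 0.0
```

>>> carry_out(
  motion="0 0 0.2 0;0 0 0.4 0;0 0 0.5 0;0 0 0.545 0;0 0 0.545 0;0 0 0.545 0;0 0 0.545 0;0 0 0.545 0",
)

```text
time: 12.7
tool_pos: [0.4015, -0.2003, 0.0143]
ee_rot: [3.14, 0.001, 1.585]
wrist_force: [0.1, -1.0, 1.4]
width: 0.0612
finger_force: 0.7
```

>>> carry_out(
  motion="0 0 0 0;0 0 0 0;0 0 0 0;0 0 0 0;0 0 0 0;0 0 0 0;0 0 0 0;0 0 0 0",
  grip=-1,
)

```text
time: 13.5
tool_pos: [0.4015, -0.2003, 0.0142]
ee_rot: [3.141, 0.001, 1.585]
wrist_force: [-0.6, -0.4, 5.1]
width: 0.0218
finger_force: 30.5
```

>>> carry_out(
  motion="0 0 -0.2 0;0 0 -0.4 0;0 0 -0.7 0;0 0 -0.9 0;0 0 -0.9 0;0 0 -0.9 0;0 0 -0.9 0;0 0 -0.9 0",
)

```text
time: 14.3
tool_pos: [0.3998, -0.1992, 0.1461]
ee_rot: [-3.138, -0.003, 1.585]
wrist_force: [-0.1, 0.1, -1.6]
width: 0.0216
finger_force: 30.0
```

```bash
python3 - <<'E'
from h import *
o=st(); go(.5395,.117,.0175,1.538,o)
E
```

```text
t 14.3 p [ 0.3998 -0.1992  0.1461] rot [-3.138e+00 -3.000e-03  1.585e+00] w 0.0216 ff 30.0 j [-0.59 -0.12  1.72  0.    1.55 -0.6 ]
shares [2.094 0.961 0.858] turn 0.015
```

>>> carry_out(
  motion="0.2 0.1 0 0;0.5 0.23 0 0;0.8 0.37 0 0;1 0.46 0 0;1 0.46 0 0;1 0.46 0 0;1 0.46 0 0;1 0.46 0 0",
)

```text
time: 15.1
tool_pos: [0.4673, -0.0501, 0.1482]
ee_rot: [-3.141, 0.0, 1.583]
wrist_force: [-0.5, -0.3, -2.3]
width: 0.0216
finger_force: 30.0
```

>>> carry_out(
  motion="0.2 0.1 0 0;0.5 0.23 0 0;0.8 0.37 0 0;1 0.46 0 0;1 0.46 0 0.015;1 0.46 0 0.015;1 0.46 0 0.015;1 0.46 0 0.015",
)

```text
time: 15.9
tool_pos: [0.5346, 0.1007, 0.1487]
ee_rot: [3.142, 0.0, 1.536]
wrist_force: [0.4, 0.5, -1.0]
width: 0.0216
finger_force: 30.0
```

```bash
python3 - <<'E'
from h import *
o=st(); go(.5395,.117,.0175,1.538,o)
E
```

```text
t 15.9 p [0.5346 0.1007 0.1487] rot [3.142 0.    1.536] w 0.0216 ff 30.0 j [ 0.08  0.1   1.5  -0.    1.54  0.12]
shares [0.109 0.029 0.875] turn -0.0
```

>>> carry_out(
  motion="0.109 0.029 0.1 0;0.109 0.029 0.3 0;0.109 0.029 0.5 0;0.109 0.029 0.65 0;0.109 0.029 0.75 0;0.109 0.029 0.75 0;0.109 0.029 0.75 0;0.109 0.029 0.75 0",
)

```text
time: 16.7
tool_pos: [0.541, 0.1184, 0.0378]
ee_rot: [3.138, -0.0, 1.538]
wrist_force: [1.2, 0.2, -0.8]
width: 0.0216
finger_force: 30.0
```

```bash
python3 - <<'E'
from h import *
o=st(); go(.5395,.117,.0175,1.538,o)
E
```

```text
t 16.7 p [0.541  0.1184 0.0378] rot [ 3.138 -0.     1.538] w 0.0216 ff 30.0 j [ 0.11  0.2   1.61 -0.    1.32  0.15]
shares [-0.009 -0.009  0.135] turn -0.0
```

>>> carry_out(
  motion="-0.005 -0.005 0.05 0;-0.005 -0.005 0.1 0;-0.005 -0.005 0.137 0;-0.005 -0.005 0.137 0;-0.005 -0.005 0.137 0;-0.005 -0.005 0.137 0;-0.005 -0.005 0.137 0;-0.005 -0.005 0.137 0",
)

```text
time: 17.5
tool_pos: [0.5389, 0.1174, 0.0163]
ee_rot: [3.141, 0.0, 1.538]
wrist_force: [-2.4, -0.4, 4.9]
width: 0.0213
finger_force: 33.3
```

>>> carry_out(
  motion="0 0 0 0;0 0 0 0;0 0 0 0;0 0 0 0;0 0 0 0;0 0 -0.1 0;0 0 -0.4 0;0 0 -0.7 0",
  grip=-0.25,
)

```text
time: 18.3
tool_pos: [0.5359, 0.1173, 0.1196]
ee_rot: [-3.133, 0.001, 1.538]
wrist_force: [1.2, 0.7, -0.4]
width: 0.0351
finger_force: 0.0
```

>>> carry_out(
  motion="0 0 -0.2 0;-0.2 -0.2 -0.2 0;-0.5 -0.4 -0.2 0;-0.74 -0.6 -0.2 0;-0.74 -0.6 -0.2 0;-0.74 -0.6 -0.2 0;-0.74 -0.6 -0.2 0;-0.74 -0.6 -0.2 0",
  grip=0.1,
)

```text
time: 19.1
tool_pos: [0.4457, 0.0104, 0.1506]
ee_rot: [-3.141, -0.0, 1.539]
wrist_force: [0.3, -0.4, 0.3]
width: 0.0517
finger_force: 0.0
```

```bash
python3 - <<'E'
from h import *
o=st(); go(.445,.002,.03,1.538,o); s=cam('wrist'); save(s,'w5')
hsv=cv2.cvtColor(s['image'],cv2.COLOR_RGB2HSV)
for n,p in [('steel',(.54,.117,.015)),('box',(.6007,.115,.022)),('red',(.445,.002,.052)),('jar',(.444,.096,.054))]: print(n,np.round(proj(s,p)))
E
```

```text
t 19.1 p [0.4457 0.0104 0.1506] rot [-3.141 -0.     1.539] w 0.0517 ff 0.0 j [-0.1  -0.12  1.71  0.    1.55 -0.07]
shares [-0.056 -0.003  0.804] turn 0.0
steel [410.  90.]
box [474.  89.]
red [321. 211.]
jar [316. 112.]
```

View pics/w5.png

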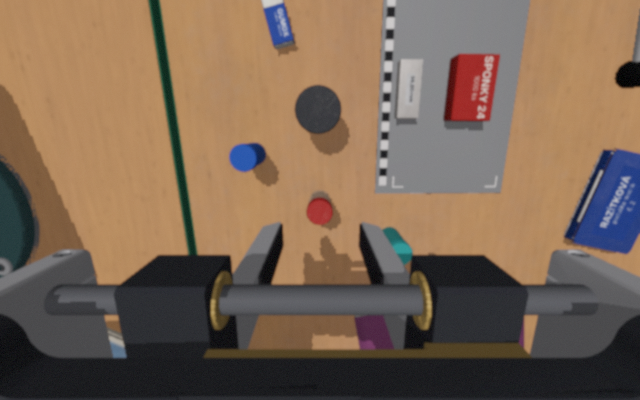

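The steel block at (410,88) and the box at (472,88) sit parallel, and the red cap at (319,211) is as predicted. I'll pick up the red vial.

>>> carry_out(
  motion="-0.056 -0.003 0.1 0;-0.056 -0.003 0.3 0;-0.056 -0.003 0.5 0;-0.056 -0.003 0.7 0;-0.056 -0.003 0.8 0;-0.056 -0.003 0.8 0;-0.056 -0.003 0.8 0;-0.056 -0.003 0.8 0",
)

```text
time: 19.95
tool_pos: [0.4459, 0.0012, 0.032]
ee_rot: [3.139, 0.0, 1.539]
wrist_force: [0.9, 0.1, -0.6]
width: 0.0515
finger_force: 0.0
```

>>> carry_out(
  motion="0 0 0 0;0 0 0 0;0 0 0 0;0 0 0 0;0 0 0 0;0 0 0 0;0 0 0 0;0 0 0 0",
  grip=-1,
)

```text
time: 20.75
tool_pos: [0.4446, 0.001, 0.031]
ee_rot: [3.141, 0.0, 1.538]
wrist_force: [-0.1, -0.8, 4.0]
width: 0.0253
finger_force: 30.0
```

>>> carry_out(
  motion="0 0 -0.1 0;0 0 -0.2 0;0 0 -0.4 0;0 0 -0.6 0;0 0 -0.75 0;0 0 -0.75 0;0 0 -0.75 0;0 0 -0.75 0",
)

```text
time: 21.55
tool_pos: [0.4434, 0.0012, 0.141]
ee_rot: [-3.138, -0.0, 1.538]
wrist_force: [-0.6, -0.4, -0.7]
width: 0.0251
finger_force: 30.0
```

```bash
python3 - <<'E'
from h import *
o=st(); go(.603,.190,.033,1.538,o)
E
```

```text
t 21.6 p [0.4434 0.0012 0.141 ] rot [-3.138 -0.     1.538] w 0.0251 ff 30.0 j [-0.13 -0.12  1.73 -0.    1.53 -0.09]
shares [1.293 1.022 0.72 ] turn -0.0
```

>>> carry_out(
  motion="0.1 0.08 0 0;0.25 0.2 0 0;0.4 0.32 0 0;0.55 0.43 0 0;0.7 0.55 0 0;0.85 0.67 0 0;0.9 0.75 0 0;0.9 0.75 0 0",
)

```text
time: 22.35
tool_pos: [0.5612, 0.1332, 0.1403]
ee_rot: [-3.138, 0.001, 1.539]
wrist_force: [-0.8, 0.8, 0.1]
width: 0.0252
finger_force: 30.0
```

>>> carry_out(
  motion="0.1 0.08 0 0;0.25 0.18 0 0;0.35 0.25 0 0;0.39 0.27 0 0;0.39 0.27 0.1 0;0.39 0.27 0.3 0;0.39 0.27 0.5 0;0.39 0.27 0.55 0",
)

```text
time: 23.15
tool_pos: [0.5995, 0.1875, 0.0547]
ee_rot: [-3.131, 0.003, 1.537]
wrist_force: [-1.1, 0.0, -0.8]
width: 0.025
finger_force: 30.0
```

```bash
python3 - <<'E'
from h import *
o=st(); go(.603,.190,.034,1.538,o)
E
```

```text
t 23.1 p [0.5995 0.1875 0.0547] rot [-3.131e+00  3.000e-03  1.537e+00] w 0.025 ff 30.0 j [ 0.21  0.35  1.39 -0.    1.41  0.25]
shares [0.018 0.023 0.138] turn -0.0
```

>>> carry_out(
  motion="0.01 0.01 0.05 0;0.01 0.01 0.1 0;0.01 0.01 0.1 0;0.01 0.01 0.1 0;0.01 0.01 0.1 0;0.01 0.01 0.1 0;0.01 0.01 0.1 0;0.01 0.01 0.1 0",
)

```text
time: 23.95
tool_pos: [0.6055, 0.1909, 0.0459]
ee_rot: [3.141, -0.0, 1.538]
wrist_force: [0.1, -0.1, -0.7]
width: 0.025
finger_force: 30.0
```

```bash
python3 - <<'E'
from h import *
o=st(); go(.603,.190,.033,1.538,o)
E
```

```text
t 23.9 p [0.6055 0.1909 0.0459] rot [ 3.141 -0.     1.538] w 0.025 ff 30.0 j [ 0.22  0.36  1.39 -0.    1.39  0.25]
shares [-0.007 -0.016  0.086] turn -0.0
```

>>> carry_out(
  motion="-0.007 -0.016 0.04 0;-0.007 -0.016 0.07 0;-0.007 -0.016 0.086 0;-0.007 -0.016 0.086 0;-0.007 -0.016 0.086 0;-0.007 -0.016 0.086 0;-0.007 -0.016 0.086 0;-0.007 -0.016 0.086 0",
)

```text
time: 24.75
tool_pos: [0.6025, 0.1898, 0.033]
ee_rot: [-3.141, 0.0, 1.538]
wrist_force: [-3.4, 0.2, 5.5]
width: 0.0251
finger_force: 30.0
```

>>> carry_out(
  motion="0 0 0 0;0 0 0 0;0 0 0 0;0 0 0 0;0 0 0 0;0 0 -0.1 0;0 0 -0.3 0;0 0 -0.6 0",
  grip=0,
)

```text
time: 25.55
tool_pos: [0.6011, 0.1895, 0.1213]
ee_rot: [-3.136, 0.002, 1.538]
wrist_force: [0.7, 0.8, 0.6]
width: 0.047
finger_force: 0.0
```

>>> carry_out(
  motion="0 0 -0.2 0;0.1 -0.2 -0.2 0;0.2 -0.5 -0.2 0;0.3 -0.8 -0.2 0;0.35 -0.95 -0.2 0;0.35 -0.95 -0.2 0;0.35 -0.95 -0.2 0;0.35 -0.95 -0.2 0",
)

```text
time: 26.35
tool_pos: [0.4635, 0.2468, 0.1533]
ee_rot: [3.14, -0.0, 1.537]
wrist_force: [-0.0, 1.4, -0.2]
width: 0.047
finger_force: 0.0
```

```bash
python3 - <<'E'
from h import *
o=st(); go(.369,.278,.035,1.538,o)
s=cam('side'); cv2.imwrite('pics/s3.png',cv2.resize(s['image'][150:350,180:430],None,fx=3,fy=3)[:,:,::-1])
E
```

```text
t 26.4 p [0.4635 0.2468 0.1533] rot [ 3.14  -0.     1.537] w 0.047 ff 0.0 j [ 0.38  0.05  1.54 -0.    1.55  0.42]
shares [ 0.187 -0.637  0.789] turn -0.0
```

View pics/s3.png

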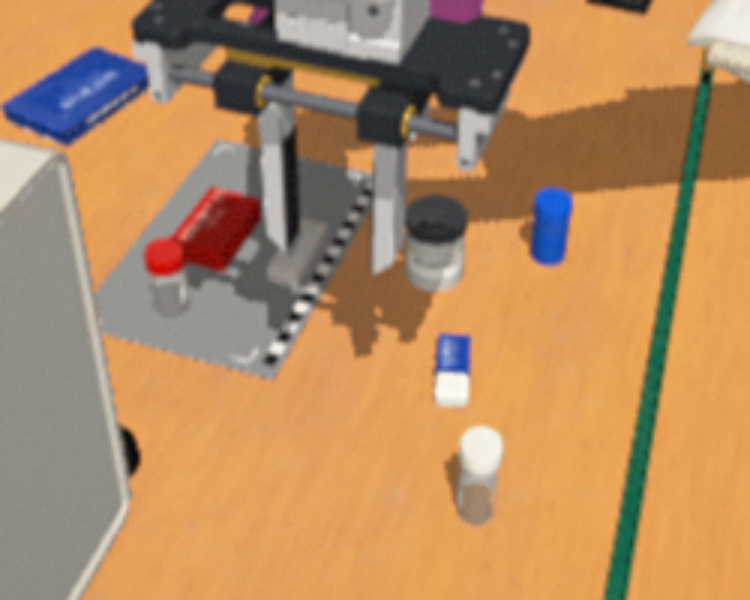

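The red vial stands upright on the mat, left of the box. Next is the white vial.

>>> carry_out(
  motion="0.05 -0.2 0 0;0.12 -0.4 0 0;0.187 -0.637 0 0;0.187 -0.637 0 0;0.187 -0.637 0.1 0;0.187 -0.637 0.2 0;0.187 -0.637 0.3 0;0.187 -0.637 0.3 0",
)

```text
time: 27.2
tool_pos: [0.3677, 0.277, 0.1054]
ee_rot: [-3.138, 0.003, 1.536]
wrist_force: [0.6, -0.2, -0.5]
width: 0.0468
finger_force: 0.0
```

```bash
python3 - <<'E'
from h import *
o=st(); go(.369,.278,.035,1.538,o)
E
```

```text
t 27.2 p [0.3677 0.277  0.1054] rot [-3.138e+00  3.000e-03  1.536e+00] w 0.0468 ff 0.0 j [ 0.52 -0.06  1.75 -0.    1.46  0.56]
shares [0.007 0.008 0.469] turn -0.001
```

>>> carry_out(
  motion="0.007 0.008 0.1 0;0.007 0.008 0.25 0;0.007 0.008 0.4 0;0.007 0.008 0.47 0;0.007 0.008 0.47 0;0.007 0.008 0.47 0;0.007 0.008 0.47 0;0.007 0.008 0.47 0",
)

```text
time: 28.0
tool_pos: [0.3698, 0.2797, 0.0385]
ee_rot: [3.139, -0.001, 1.538]
wrist_force: [-0.2, -0.5, -0.1]
width: 0.0471
finger_force: 0.0
```

>>> carry_out(
  motion="0 0 0 0;0 0 0 0;0 0 0 0;0 0 0 0;0 0 0 0;0 0 0 0;0 0 0 0;0 0 0 0",
  grip=-1,
)

```text
time: 28.8
tool_pos: [0.3689, 0.2793, 0.0373]
ee_rot: [3.141, 0.0, 1.538]
wrist_force: [-0.2, 0.2, 1.7]
width: 0.0218
finger_force: 30.0
```

>>> carry_out(
  motion="0 0 -0.1 0;0 0 -0.3 0;0 0 -0.5 0;0 0 -0.7 0;0 0 -0.85 0;0 0 -0.85 0;0 0 -0.85 0;0 0 -0.85 0",
)

```text
time: 29.6
tool_pos: [0.3679, 0.2787, 0.1626]
ee_rot: [-3.138, 0.002, 1.538]
wrist_force: [-0.9, 0.0, -1.6]
width: 0.0219
finger_force: 30.0
```

```bash
python3 - <<'E'
from h import *
o=st(); go(.598,.042,.037,1.538,o)
E
```

```text
t 29.6 p [0.3679 0.2787 0.1626] rot [-3.138e+00  2.000e-03  1.538e+00] w 0.0219 ff 30.0 j [ 0.53 -0.09  1.66 -0.    1.57  0.56]
shares [-1.527  1.585  0.837] turn -0.0
```

>>> carry_out(
  motion="-0.1 0.1 0 0;-0.25 0.25 0 0;-0.4 0.4 0 0;-0.55 0.55 0 0;-0.7 0.72 0 0;-0.8 0.83 0 0;-0.8 0.83 0 0;-0.8 0.83 0 0",
)

```text
time: 30.4
tool_pos: [0.4884, 0.1551, 0.1629]
ee_rot: [-3.138, 0.0, 1.537]
wrist_force: [-0.9, -0.3, -0.5]
width: 0.0221
finger_force: 30.0
```

>>> carry_out(
  motion="-0.1 0.1 0 0;-0.25 0.25 0 0;-0.4 0.42 0 0;-0.6 0.62 0 0;-0.72 0.75 0 0;-0.72 0.75 0.2 0;-0.72 0.75 0.4 0;-0.72 0.75 0.5 0",
)

```text
time: 31.2
tool_pos: [0.5956, 0.0448, 0.0859]
ee_rot: [-3.135, -0.0, 1.539]
wrist_force: [-0.7, 0.4, -0.6]
width: 0.0219
finger_force: 30.0
```

>>> carry_out(
  motion="0 0 0.05 0;0 0 0.15 0;0 0 0.2 0;0 0 0.2 0;0 0 0.2 0;0 0 0.2 0;0 0 0.2 0;0 0 0.2 0",
)

```text
time: 32.0
tool_pos: [0.5986, 0.0435, 0.0604]
ee_rot: [3.14, 0.0, 1.538]
wrist_force: [1.4, 0.4, 0.3]
width: 0.0218
finger_force: 30.0
```

```bash
python3 - <<'E'
from h import *
o=st(); go(.598,.042,.0393,1.538,o)
E
```

```text
t 32.0 p [0.5986 0.0435 0.0604] rot [3.14  0.    1.538] w 0.0218 ff 30.0 j [-0.02  0.28  1.47 -0.    1.39  0.01]
shares [-0.01  -0.004  0.14 ] turn -0.0
```

>>> carry_out(
  motion="-0.01 -0.004 0.05 0;-0.01 -0.004 0.1 0;-0.01 -0.004 0.14 0;-0.01 -0.004 0.14 0;-0.01 -0.004 0.14 0;-0.01 -0.004 0.14 0;-0.01 -0.004 0.14 0;-0.01 -0.004 0.14 0",
)

```text
time: 32.8
tool_pos: [0.5974, 0.0421, 0.0388]
ee_rot: [-3.141, 0.0, 1.538]
wrist_force: [-1.5, -0.5, 4.5]
width: 0.022
finger_force: 30.0
```

>>> carry_out(
  motion="0 0 0 0;0 0 0 0;0 0 0 0;0 0 0 0;0 0 0 0;0 0 -0.1 0;0 0 -0.3 0;0 0 -0.6 0",
  grip=0,
)

```text
time: 33.6
tool_pos: [0.5958, 0.0421, 0.1276]
ee_rot: [-3.136, 0.0, 1.538]
wrist_force: [-0.5, -0.2, 0.4]
width: 0.047
finger_force: 0.0
```

>>> carry_out(
  motion="0 0 -0.2 0;0.1 -0.2 -0.2 0;0.2 -0.5 -0.2 0;0.3 -0.8 -0.2 0;0.32 -0.98 -0.2 0;0.32 -0.98 -0.2 0;0.32 -0.98 -0.2 0;0.32 -0.98 -0.2 0",
  grip=0.4,
)

```text
time: 34.4
tool_pos: [0.4536, 0.0947, 0.1595]
ee_rot: [3.14, 0.0, 1.537]
wrist_force: [0.6, -0.2, 0.3]
width: 0.0657
finger_force: 0.0
```

```bash
python3 - <<'E'
from h import *
o=st(); s=cam('wrist'); save(s,'w6')
hsv=cv2.cvtColor(s['image'],cv2.COLOR_RGB2HSV); print(proj(s,(.446,.098,.054)),proj(s,(.598,.042,.062)),proj(s,(.603,.189,.054)))
go(.445,.098,.038,1.538,o)
E
```

```text
t 34.4 p [0.4536 0.0947 0.1595] rot [3.14  0.    1.537] w 0.0657 ff 0.0 j [ 0.08 -0.09  1.67 -0.    1.56  0.12]
(np.float64(313.07519228876373), np.float64(198.47184476820772)) (np.float64(463.9945769680341), np.float64(248.47203192092277)) (np.float64(479.25524044926794), np.float64(96.75575418468144))
shares [ 0.02  -0.058  0.81 ] turn -0.0
```

View pics/w6.png

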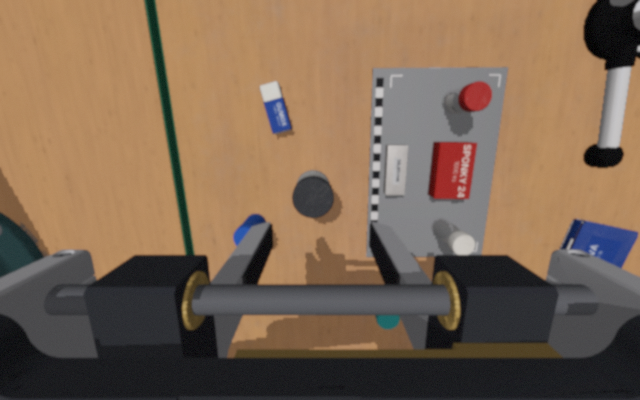

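All four placed parts sit right in this view: red vial (476,96), white vial (463,244), block (397,170) and box (453,170). The jar cap is at (313,196), as predicted.

>>> carry_out(
  motion="0.03 -0.053 0.1 0;0.03 -0.053 0.3 0;0.03 -0.053 0.5 0;0.03 -0.053 0.7 0;0.03 -0.053 0.8 0;0.03 -0.053 0.8 0;0.03 -0.053 0.8 0;0.03 -0.053 0.8 0",
)

```text
time: 35.25
tool_pos: [0.446, 0.0996, 0.0401]
ee_rot: [3.139, -0.0, 1.537]
wrist_force: [1.4, 0.5, 0.6]
width: 0.0657
finger_force: 0.0
```

>>> carry_out(
  motion="0 0 0 0;0 0 0 0;0 0 0 0;0 0 0 0;0 0 0 0;0 0 0 0;0 0 0 0;0 0 0 0",
  grip=-1,
)

```text
time: 36.05
tool_pos: [0.4448, 0.0998, 0.0391]
ee_rot: [3.141, -0.0, 1.538]
wrist_force: [1.4, -0.8, 3.2]
width: 0.0406
finger_force: 30.0
```

>>> carry_out(
  motion="0 0 -0.1 0;0 0 -0.3 0;0 0 -0.5 0;0 0 -0.7 0;0 0 -0.8 0;0 0 -0.8 0;0 0 -0.8 0;0 0 -0.8 0",
)

```text
time: 36.85
tool_pos: [0.4433, 0.0995, 0.1567]
ee_rot: [-3.138, 0.001, 1.538]
wrist_force: [-0.3, 1.0, -0.8]
width: 0.0407
finger_force: 30.0
```

```bash
python3 - <<'E'
from h import *
o=st(); go(.6007,.115,.1,1.538,o)
E
```

```text
t 36.9 p [0.4433 0.0995 0.1567] rot [-3.138e+00  1.000e-03  1.538e+00] w 0.0407 ff 30.0 j [ 0.1  -0.1   1.69 -0.    1.56  0.13]
shares [0.138 1.045 0.378] turn -0.0
```

>>> carry_out(
  motion="0.02 0.15 0 0;0.05 0.3 0 0;0.07 0.45 0 0;0.1 0.6 0 0;0.12 0.75 0 0;0.13 0.9 0 0;0.138 1 0 0;0.138 1 0 0",
)

```text
time: 37.65
tool_pos: [0.5954, 0.1152, 0.1559]
ee_rot: [-3.138, 0.001, 1.538]
wrist_force: [-0.7, 0.2, -0.1]
width: 0.0405
finger_force: 30.0
```

>>> carry_out(
  motion="0 0.03 0.1 0;0 0.03 0.2 0;0 0.03 0.3 0;0 0.03 0.38 0;0 0.03 0.38 0;0 0.03 0.38 0;0 0.03 0.38 0;0 0.03 0.38 0",
)

```text
time: 38.45
tool_pos: [0.6002, 0.1153, 0.1029]
ee_rot: [3.139, -0.0, 1.538]
wrist_force: [-0.3, -0.6, -0.2]
width: 0.0404
finger_force: 30.0
```

```bash
python3 - <<'E'
from h import *
o=st(); go(.6007,.115,.0618,1.538,o)
E
```

```text
t 38.5 p [0.6002 0.1153 0.1029] rot [ 3.139 -0.     1.538] w 0.0404 ff 30.0 j [ 0.1   0.27  1.39 -0.    1.48  0.13]
shares [-0.002  0.003  0.274] turn -0.0
```

>>> carry_out(
  motion="0 0.003 0.06 0;0 0.003 0.12 0;0 0.003 0.18 0;0 0.003 0.23 0;0 0.003 0.265 0;0 0.003 0.265 0;0 0.003 0.265 0;0 0.003 0.265 0",
)

```text
time: 39.25
tool_pos: [0.6001, 0.1153, 0.0618]
ee_rot: [3.142, 0.0, 1.538]
wrist_force: [1.2, -0.2, -0.6]
width: 0.0408
finger_force: 30.0
```

```bash
python3 - <<'E'
from h import *
o=st(); print(o['wrist_force'])
s=cam('side'); cv2.imwrite('pics/s4.png',cv2.resize(s['image'][170:310,190:350],None,fx=4,fy=4)[:,:,::-1])
E
```

```text
t 39.2 p [0.6001 0.1153 0.0618] rot [3.142 0.    1.538] w 0.0408 ff 30.0 j [ 0.1   0.3   1.44 -0.    1.4   0.13]
[ 1.2321402  -0.17384417 -0.63998594]
```

View pics/s4.png

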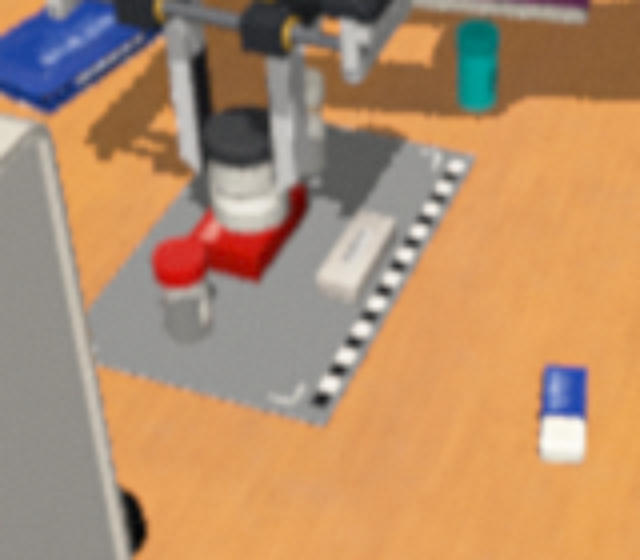

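The jar is upright just over the box's middle. I lower it a hair, release it and withdraw.

>>> carry_out(
  motion="0 0 0.005 0;0 0 0.006 0;0 0 0.006 0;0 0 0.006 0;0 0 0.006 0;0 0 0.006 0;0 0 0.006 0;0 0 0.006 0",
)

```text
time: 40.1
tool_pos: [0.6001, 0.1153, 0.0611]
ee_rot: [3.141, 0.0, 1.538]
wrist_force: [0.2, -0.3, -0.0]
width: 0.0411
finger_force: 30.0
```

>>> carry_out(
  motion="0 0 0 0;0 0 0 0;0 0 0 0;0 0 0 0;0 0 0 0;0 0 -0.1 0;0 0 -0.3 0;0 0 -0.5 0",
  grip=0.35,
)

```text
time: 40.9
tool_pos: [0.5997, 0.1152, 0.1374]
ee_rot: [-3.141, 0.0, 1.538]
wrist_force: [-0.4, 0.4, 1.1]
width: 0.063
finger_force: 0.0
```

>>> carry_out(
  motion="0 0 -0.3 0;0 0 -0.4 0;-0.2 -0.2 -0.4 0;-0.4 -0.4 -0.4 0;-0.6 -0.5 -0.4 0;-0.6 -0.5 -0.4 0;-0.6 -0.5 -0.4 0;-0.6 -0.5 -0.4 0",
)

```text
time: 41.7
tool_pos: [0.5225, 0.0284, 0.1961]
ee_rot: [3.141, -0.0, 1.538]
wrist_force: [0.7, 0.5, -0.1]
width: 0.0634
finger_force: 0.0
```

```bash
python3 - <<'E'
from h import *
o=st(); s=cam('wrist'); cv2.imwrite('pics/w7.png',s['image'][:,:,::-1])
for n,p in [('cross',(.6005,.114,.002)),('jar',(.6007,.115,.076)),('red',(.603,.189,.054)),('white',(.598,.042,.062)),('steel',(.5395,.117,.015))]: print(n,np.round(proj(s,p),1))
for n,u,v in [('L',0,0)]: pass
E
```

```text
t 41.7 p [0.5225 0.0284 0.1961] rot [ 3.141 -0.     1.538] w 0.0634 ff 0.0 j [-0.05  0.03  1.47  0.    1.63 -0.02]
cross [381.4 114.7]
jar [397.6 109.6]
red [396.4  33. ]
white [389.5 180.6]
steel [332.5 113.2]
```

View pics/w7.png

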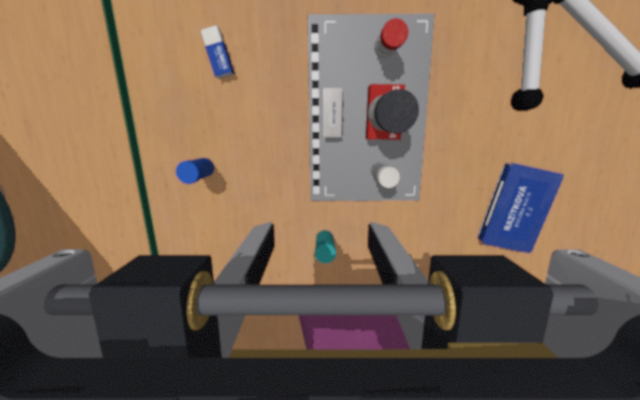

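The final view matches the predictions: jar (397,110), red vial (395,33), white vial (388,177) and block (332,113). The eraser hasn't moved, so I hand the job in.

```bash
python3 -c "
from h import *
print(robot.close_job())"
```

```text
the job is handed in; nothing more can be done
None
```

I set out the box, steel block, both vials and the jar on the mat as specified and handed the job in at about 42 s; no verdict came back, but the last wrist picture put each part within about 4 mm of its target, with the eraser not moved.

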